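# Unstack the stick-maker's blanks into their jigs

### The job

The parts for a walking stick are piled up on the bench with four drilling jigs around them. Work down the pile from the top: slip the brass collar over the pin of the spigot board, then lay the square blank, the round blank and lastly the long blank flat in the jig pocket of its own shape, letting each go before you take the next, and leaving those already placed in their places. Keep every part the way up it is now, never tipped over, and leave the wax tin and the brush where they are.

Things in the scene. Friction and masses are not known exactly. Their poses are not given: they have to be found in the camera images.
- handle_blank: bottom of the pile, lying on the bench: long pale-wood handle blank with two half-round ends, 54 wide (its x) x 130 long (its y) x 28 high, flat parallel sides over the middle 76 of its length, about 0.14 kg; origin at the centre of its underside, z up
- pommel_blank: on the long blank: round reddish-brown wooden disc, 62 diameter x 30 high, about 0.065 kg; origin at the centre of its underside, z up
- square_blank: on the round blank: square pale-wood block 40 x 40 x 26 high, faces square to its x and y, about 0.03 kg; origin at the centre of its underside, z up
- collar: top of the pile, on the square blank: brass collar (a short tube, axis upright), 36 outside diameter, 26 bore, 18 high, about 0.07 kg; origin on its axis at its underside, z up
- handle_jig: fixed plywood jig for the long blank, 94 (x) x 170 (y) x 14 high, with an open rectangular pocket 72 (x) x 148 (y) in the middle, 8 deep, dark rubber floor 6 above the bench; origin at the centre of its underside on the bench, long side along its y
- pommel_jig: fixed plywood jig for the round blank, 106 x 106 x 14 high, with a round pocket of 80 diameter in the middle, 8 deep, dark floor 6 above the bench; origin at the centre of its underside
- square_jig: fixed plywood jig for the square blank, 84 x 84 x 14 high, with a square pocket 58 x 58 in the middle (sides along its x and y), 8 deep, dark floor 6 above the bench; origin at the centre of its underside
- spigot: fixed plywood spigot board 70 x 70 x 12 high with an upright steel pin in the middle, 10 diameter, 26 tall above the board, the last 6 tapering to 6 diameter; the collar goes over the pin and rests on the board; origin at the centre of the board's underside
- wax_tin: bystander: round aluminium tin, 72 diameter x 42 high, beyond the middle of the work; origin at the centre of its underside; to be left alone
- brush: bystander: bench brush lying on the bench at the robot's right; origin under its middle, handle towards its -x; to be left alone

How it is judged (in metres and radians):
On the way, in this order (a step that is already met when the one before it is completed fails the run):
1. the brass collar sits down over the pin of the spigot board and is let go (horizontal distance between collar and spigot below 0.011 m and z of collar in the frame of spigot between 0.008 and 0.016 m and angle between collar's own z axis and vertical below 0.1 rad and contact force between collar and the fingers below 0.2 N), for 0.2 s.
2. the square blank lies flat in the square pocket and is let go (horizontal distance between square_blank and square_jig below 0.015 m and z of square_blank in the frame of square_jig between 0.002 and 0.01 m and angle between square_blank's own z axis and vertical below 0.1 rad and contact force between square_blank and the fingers below 0.2 N), for 0.2 s.
3. the round blank lies flat in the round pocket and is let go (horizontal distance between pommel_blank and pommel_jig below 0.012 m and z of pommel_blank in the frame of pommel_jig between 0.002 and 0.01 m and angle between pommel_blank's own z axis and vertical below 0.1 rad and contact force between pommel_blank and the fingers below 0.2 N), for 0.2 s.
4. the long blank lies flat in the long pocket and is let go (horizontal distance between handle_blank and handle_jig below 0.016 m and z of handle_blank in the frame of handle_jig between 0.002 and 0.01 m and angle between handle_blank's own z axis and vertical below 0.1 rad and contact force between handle_blank and the fingers below 0.2 N and angle between the y axis of handle_blank and the y axis of handle_jig, either way round below 0.35 rad), for 0.2 s.
At the end, for the whole second after the job is handed in: Collar on the pin (within 11 mm), square, round and long blanks in the pockets of their own shape (centres within 15, 12 and 16 mm; long blank along its pocket within 0.35 rad), each within 4 mm of its seat in height, tilted under 0.1 rad, released, at rest (all of step 1 and all of step 2 and all of step 3 and all of step 4 and linear speed of each of collar, square_blank, pommel_blank, handle_blank below 0.02 m/s and angular speed of each of collar, square_blank, pommel_blank, handle_blank below 0.2 rad/s); the robot touches nothing.
It fails at once if one of the four parts is tipped over (beyond 0.6 rad) (angle between any of collar, square_blank, pommel_blank, handle_blank's own z axis and vertical above 0.6 rad).
It fails at once if the wax tin is moved by more than 20 mm (distance of wax_tin from where it was at the start of the episode above 0.02 m).
It fails at once if the brush is moved by more than 20 mm (distance of brush from where it was at the start of the episode above 0.02 m).
It also fails if it takes over 109 s, if anything falls off the work surface, if the arm or the gripper's body presses on something with over 40 N, if the wrist force passes 120 N, or if a joint passes its speed limit or range.

### The arm

A 6-joint arm with a two-finger parallel gripper is mounted at the origin on the work surface. World frame = base frame: x ahead of the robot, y to its left, z up, the work surface at z = 0. Lengths are in m, angles in degrees, forces in N, time in s.
With the tool pointing down it reaches from about 0.325 to 0.85 m from the base axis. Payload 4.4 kg.
Tool frame: the origin (TCP) lies at the very end of the fingers, on their centre line; the grasp point (between the pads) lies 19 mm behind it (ctrl.hold_point_z is the distance from the TCP to the grasp point, in m); z points along the fingers, y is the line along which they close (so a half turn about z gives the same grasp; the last joint's range is limited). The gripper opens to 94 mm and grips with 3 to 60 N. Pads are 16 mm wide; open, the fingers measure 119 mm over their backs; the gripper's body (75 mm by 177 mm) begins 78 mm behind the grasp point.
Start: joints at [-83.852, 11.837, 88.321, -0, 79.842, -8.623], TCP at [0.147, -0.556, 0.205] pointing down, gripper open.
Joint ranges: [-156.59, 156.59], [-49.26, 127.26], [12.9, 141.05], [-63.56, 243.56], [4.71, 150.69], [-161.64, 161.64]. Speed limits (degrees/s): [159.86, 159.86, 180, 180, 180, 180].

### API

Orientations are given as [roll, pitch, yaw] about the fixed x, y, z axes, in that order (R = Rz(yaw) Ry(pitch) Rx(roll)).
In Python, from cell import get_obs, camera, get_calibration, ctrl gives the robot as it stands.
- The arm moves only by the tool send_rows, never from a script. Its argument "commands" is a list of rows, each a list of 2 entries, a list of its own where there are three numbers: the shift along the tool's x, y, z in m, then the turn about the tool's z in degrees. A call has 1 to 5 rows; each row is the pose to reach, as a shift and turn from the pose commanded when the call began, along the tool's axes at that moment; what a row does not reach only later rows make up. A row lasts 1/10 s, in which the tool goes at most 50 mm and 8.59 degrees, less where a joint would pass 70% of its speed; a pose out of reach is approached as far as the arm can. A call with a gripper value outside its range is refused whole. "fingers" is the opening, from -1 (shut) to 1 (fully open), set as the call begins (left out, the last holds). The fingers move at their own pace and stop on an object; "newtons" is the grip in N (left out, the last holds). Time passes only in rows, so rows that repeat a pose let the fingers close. It gives the time, the measured TCP pose, the force, the opening and the grip force at its end, in the units of the state.
- get_obs(): the state, without advancing time (a new reading comes with each control period).
- camera(name): name is "scene" or "top"; returns the picture (400x640x3 uint8, red, green, blue); there is no depth.
- get_calibration(name): a dict with "fx", "fy", "cx", "cy" (pixels), "R" (3x3) and "t" (3): a world point X has camera coordinates R X + t. Camera axes: x right, y down, z forward; pixel columns grow to the right and rows downward; lengths in m; the calibration is good to about 2 mm. A picture is of the moment at which its call begins. get_calibration takes no time and is no camera call.
- ctrl.job_done(): hands the job in; it is judged then, once.
The state is a dict: "time": time; "joint_pos": joint angles; "joint_vel": joint speeds; "tau": joint torques, N m; "ee_pos": TCP position; "tool_rot": TCP orientation; "force": force on the tool from outside, world axes, zero at the start; "torque": the same for the moment, N m; "grip_width": finger opening in m; "gripper_force": force on a finger pad.
Only numpy, scipy, OpenCV 4.12 (cv2) and the standard library are available. Lean on these libraries where they do the work, as an engineer would, in place of code of your own. Each camera call takes 0.05 s, during which the arm holds its last target. There are 200 camera calls.

## Working session

There is one attempt and no reset: what is moved stays moved. The work goes in short steps, Python scripts to look and compute and a tool call to move; the robot and the scene stay as the last step left them, time stands still between calls to the robot, and variables do not carry over. Pictures are saved under pics/ and viewed, at most 16 in all, crops included, and the job is handed in when it is done.

Besides the shell and the picture viewer there is one more tool, called after "Request:" as a command line: name --argument value ..., lists and objects as JSON in quotes. send_rows: Moves the arm, as the interface text tells. Its arguments: {"type":"object","properties":{"commands":{"type":"array"},"fingers":{"type":"number"},"newtons":{"type":"number"}},"required":["commands"]}

```bash
mkdir -p pics; ls
python3 - <<'E'
from cell import get_obs, camera, get_calibration, ctrl
import cv2
o=get_obs()
print(o['time'],o['ee_pos'],o['tool_rot'],o['grip_width'],ctrl.hold_point_z)
for n in('scene','top'):
    im=camera(n); cv2.imwrite(f'pics/{n}0.png',im[:,:,::-1]); c=get_calibration(n); print(n,c)
E
```

```text
pics
0.0 [ 0.14651239 -0.55518525  0.20428654] [-1.79869968e+02 -1.96807201e-02  1.47715555e+01] 0.09392791774728684 0.0188
scene {'fx': 410.58385575778505, 'fy': 410.58385575778505, 'cx': 326.1379585706652, 'cy': 196.4846162835859, 'R': array([[-0.6978451 ,  0.71585908, -0.02362192],
       [ 0.43102851,  0.39338526, -0.81207294],
       [-0.57203727, -0.57688285, -0.58307765]]), 't': array([ 0.40156191, -0.12987878,  1.35489668])}
top {'fx': 440.0230679083671, 'fy': 440.0230679083671, 'cx': 313.4789067504428, 'cy': 189.19651769734526, 'R': array([[ 0.02352816, -0.99968697, -0.00850807],
       [-0.98759174, -0.02192002, -0.15550581],
       [ 0.15527064,  0.01206127, -0.98779834]]), 't': array([-0.07268752,  0.51261664,  1.17399518])}
```

View pics/top0.png

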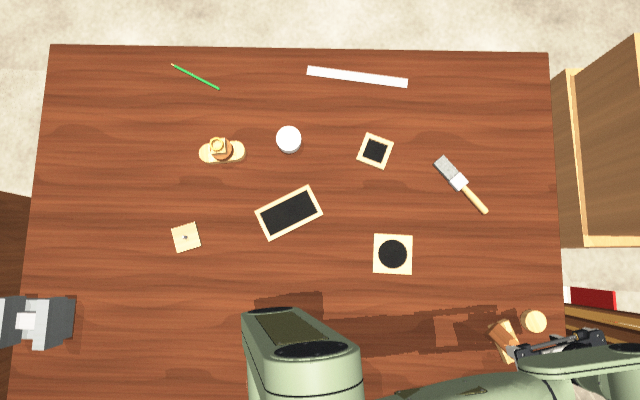

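View pics/scene0.png

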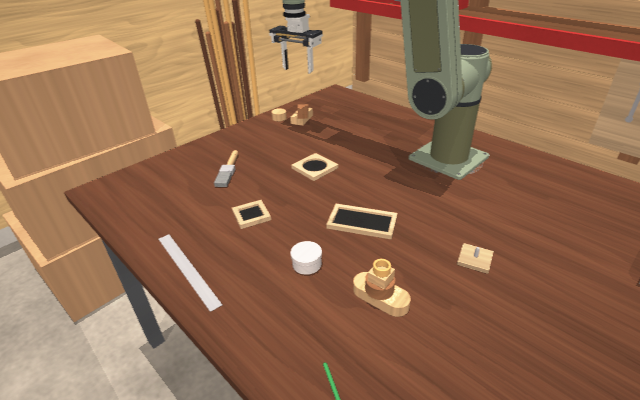

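Top view: the pile is at about (222,150), tin (288,139), square jig (375,151), long jig (289,212), round jig (393,254), spigot (186,237). Nothing blocks them. Next I'll measure and zoom in on the pile.

```bash
cat > h.py <<'E'
import numpy as np, cv2
from cell import get_obs, camera, get_calibration, ctrl
def ray(n,uv,z):
    c=get_calibration(n); R=np.array(c['R']);t=np.array(c['t'])
    d=R.T@np.array([(uv[0]-c['cx'])/c['fx'],(uv[1]-c['cy'])/c['fy'],1]); o=-R.T@t
    return (o+d*(z-o[2])/d[2])[:2]
def proj(n,X):
    c=get_calibration(n); p=np.array(c['R'])@np.array(X)+np.array(c['t'])
    return np.array([c['fx']*p[0]/p[2]+c['cx'],c['fy']*p[1]/p[2]+c['cy']])
def plane(n,pts,z): return np.array([ray(n,p,z) for p in np.reshape(pts,(-1,2))])
def pale(im):
    h=cv2.cvtColor(im,cv2.COLOR_RGB2HSV)
    return ((h[...,2]>170)&(h[...,0]>10)&(h[...,0]<35)&(h[...,1]>40)).astype(np.uint8)*255
def blob(n,mask,X,r=60):
    "contour nearest to the projection of X"
    p=proj(n,X); cs=[c for c in cv2.findContours(mask,cv2.RETR_EXTERNAL,cv2.CHAIN_APPROX_NONE)[0] if cv2.contourArea(c)>30]
    return max(cs,key=lambda c:cv2.pointPolygonTest(c,(float(p[0]),float(p[1])),True))
def rect(pts):
    (c,s,a)=cv2.minAreaRect((np.array(pts)*1000).astype(np.float32)); return np.round(c,1),np.round(s,1),round(a,1)
E
python3 - <<'E'
from h import *
for n in('scene','top'):
    im=cv2.cvtColor(cv2.imread(f'pics/{n}0.png'),cv2.COLOR_BGR2RGB); m=pale(im)
    for nm,uv,z in(('sq',(375,151),.014),('long',(289,212),.014),('round',(393,254),.014),('spig',(183,240),.012),('pile',(222,152),.028)):
        X=[*ray('top',uv,z),z]; c=blob(n,m,X); P=plane(n,c,z); print(n,nm,cv2.contourArea(c),rect(P))
    dark=((im.max(2)<60)*255).astype(np.uint8)
    for nm,uv in(('sq',(375,151)),('long',(289,212)),('round',(393,254))):
        X=[*ray('top',uv,.006),.006]; c=blob(n,dark,X); print(n,nm,'floor',rect(plane(n,c,.006)))
    u,v=(222,150) if n=='top' else (381,285)
    crop=im[v-35:v+35,u-45:u+45]; cv2.imwrite(f'pics/{n}_c.png',cv2.resize(crop[:,:,::-1],None,fx=5,fy=5,interpolation=cv2.INTER_CUBIC))
a,b=[cv2.imread(f'pics/{n}_c.png') for n in('top','scene')]; cv2.imwrite('pics/both.png',np.vstack([a[:300],b[:300]]))
E
```

```text
scene sq 686.0 (array([ 635.7, -224.6]), array([102. ,  87.8]), 69.5)
scene long 1649.5 (array([456.8,  13.6]), array([110.5, 173.2]), 28.0)
scene round 692.0 (array([ 349.5, -273. ]), array([123.8, 118.6]), 88.5)
scene spig 563.0 (array([377.8, 295.4]), array([72.6, 71. ]), 18.4)
scene pile 1892.5 (array([619. , 198.7]), array([161.1, 105.7]), 60.9)
scene sq floor (array([ 630.5, -235.6]), array([43.7, 50.8]), 69.6)
scene long floor (array([446.8,   7.9]), array([ 58.6, 142. ]), 27.9)
scene round floor (array([ 339.8, -283.8]), array([55.4, 70.8]), 42.0)
top sq 43.5 (array([ 724.6, -358.2]), array([28.3, 73. ]), 3.9)
top long 316.5 (array([453.6,   7.8]), array([103.6, 179.2]), 27.7)
top round 316.5 (array([453.6,   7.8]), array([103.6, 179.2]), 27.7)
top spig 408.0 (array([386. , 296.5]), array([53.4, 71.8]), 17.6)
top pile 869.5 (array([625.2, 204.8]), array([ 80.3, 132.7]), 9.0)
top sq floor (array([ 635.8, -232.7]), array([53. , 50.5]), 69.2)
top long floor (array([451.8,   9.5]), array([ 66.2, 142.1]), 28.0)
top round floor (array([ 344.5, -281.6]), array([73.5, 72. ]), 64.5)
```

View pics/both.png

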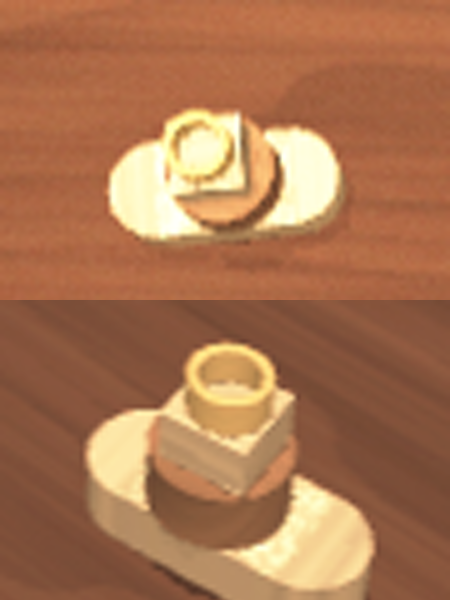

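The zoom shows the pile clearly. In the full pictures the collar's top ring is centred at about (216.8,144.0) in the top view and (382.2,265) in the scene view. The square's top corners are at about (225.6,137.4), (226,153), (211,154.4) in the top view and (368,274), (384,282), (395.4,268.6) in the scene view.

```bash
cat >> h.py <<'E'
def ply(im):
    h=cv2.cvtColor(im,cv2.COLOR_RGB2HSV)
    return cv2.morphologyEx(((h[...,2]>150)&(h[...,1]<140)).astype(np.uint8)*255,cv2.MORPH_CLOSE,np.ones((3,3)))
def tool(d,yaw):
    "world shift -> tool shift (tool down)"
    a=np.radians(yaw); d=np.array(d); return np.round([np.cos(a)*d[0]+np.sin(a)*d[1],np.sin(a)*d[0]-np.cos(a)*d[1],-d[2]],4)
E
python3 - <<'E'
from h import *
im=cv2.cvtColor(cv2.imread('pics/top0.png'),cv2.COLOR_BGR2RGB); m=ply(im)
for nm,uv,z in(('sq',(375,139),.014),('long',(289,212),.014),('round',(380,240),.014),('spig',(183,240),.012),('pile',(222,152),.028)):
    c=blob('top',m,[*ray('top',uv,z),z]); print(nm,cv2.contourArea(c),rect(plane('top',c,z)))
print('collar',ray('top',(216.8,144),.102),ray('scene',(382.2,265),.102))
print('sq top',plane('top',[(225.6,137.4),(226,153),(211,154.4)],.084)); print('sq scene',plane('scene',[(368,274),(384,282),(395.4,268.6)],.084))
print('pin',ray('top',(186,238),.03),'pin tip scene',plane('scene',[(477,249)],.038))
cv2.imwrite('pics/sp.png',np.hstack([cv2.resize(cv2.imread('pics/%s0.png'%n)[v-20:v+20,u-20:u+20],None,fx=8,fy=8,interpolation=cv2.INTER_CUBIC) for n,u,v in(('top',186,237),('scene',476,256))]))
E
```

```text
sq 877.0 (array([ 633.4, -232.2]), array([86.9, 90.3]), 69.9)
long 2096.0 (array([451.6,   8.4]), array([ 98.6, 172.4]), 27.9)
round 1532.5 (array([ 344.2, -281. ]), array([109.4, 110. ]), 88.0)
spig 623.5 (array([376.3, 292.3]), array([73.7, 70.7]), 18.1)
pile 935.5 (array([622.7, 201.8]), array([ 75.6, 133.3]), 1.2)
collar [0.62047914 0.19860454] [0.62292485 0.20610597]
sq top [[0.64405257 0.18010566]
 [0.60073197 0.17665513]
 [0.59599557 0.21694245]]
sq scene [[0.64737411 0.19050542]
 [0.64247835 0.22707874]
 [0.5979147  0.22169179]]
pin [0.37260248 0.2852031 ] pin tip scene [[0.38196557 0.29671275]]
```

View pics/sp.png

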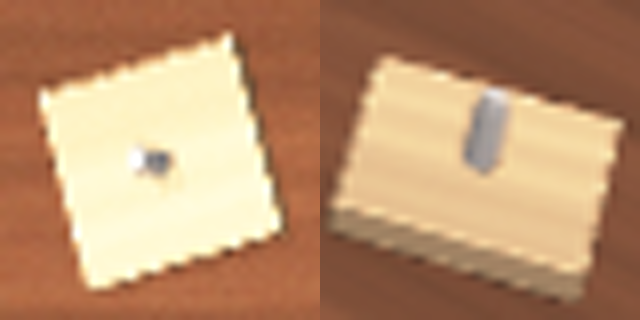

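Request:
send_rows --commands '[[[0.163, -0.153, 0], 0], [[0.163, -0.153, 0], 0], [[0.163, -0.153, 0], 0], [[0.163, -0.153, 0], 0], [[0.163, -0.153, 0], 0]]' --fingers 1 --newtons 10

```text
time: 0.6
ee_pos: [0.2663, -0.3627, 0.2047]
tool_rot: [-179.9, -0.0, 14.9]
force: [-0.2, 0.1, -0.2]
grip_width: 0.094
gripper_force: 0.0
```

Request:
send_rows --commands '[[[0.163, -0.153, 0], 0], [[0.163, -0.153, 0], 0], [[0.163, -0.153, 0], 0], [[0.163, -0.153, 0], 0], [[0.163, -0.153, 0], 0]]'

```text
time: 1.1
ee_pos: [0.3846, -0.1736, 0.2051]
tool_rot: [-179.9, -0.0, 15.0]
force: [0.8, 0.1, -0.4]
grip_width: 0.0943
gripper_force: 0.0
```

Request:
send_rows --commands '[[[0.163, -0.153, 0], 0], [[0.163, -0.153, 0], 0], [[0.163, -0.153, 0], 0], [[0.163, -0.153, 0], 0], [[0.163, -0.153, 0], 0]]'

```text
time: 1.6
ee_pos: [0.5034, 0.016, 0.205]
tool_rot: [-179.9, -0.0, 15.0]
force: [0.7, -0.1, -0.2]
grip_width: 0.0942
gripper_force: 0.0
```

Request:
send_rows --commands '[[[0.163, -0.153, 0], 8.3], [[0.163, -0.153, 0], 8.3], [[0.163, -0.153, 0], 8.3], [[0.163, -0.153, 0], 8.3], [[0.163, -0.153, 0], 8.3]]'

```text
time: 2.1
ee_pos: [0.6218, 0.2055, 0.2044]
tool_rot: [-179.9, 0.0, 6.6]
force: [0.7, -0.6, -0.3]
grip_width: 0.0938
gripper_force: 0.0
```

Request:
send_rows --commands '[[[0, 0, 0.05], 0], [[0, 0, 0.085], 0], [[0, 0, 0.085], 0]]'

```text
time: 2.4
ee_pos: [0.6152, 0.2013, 0.1127]
tool_rot: [179.9, 0.9, 6.5]
force: [-0.9, -0.9, -0.1]
grip_width: 0.0941
gripper_force: 0.0
```

Run:
```python
from h import *
o=get_obs(); print(o['ee_pos'],proj('scene',o['ee_pos']),proj('top',o['ee_pos']))
a=np.radians(6.5)
for s in(1,-1):
    X=o['ee_pos']+s*.047*np.array([np.sin(a),-np.cos(a),0]); print('pad',X,proj('scene',X),(proj('scene',X)-[336,215])*6)
print(proj('scene',o['ee_pos']-[0,0,0.017]))
cv2.imwrite('pics/s1.png',cv2.resize(camera('scene')[215:310,320:440,::-1],None,fx=6,fy=6,interpolation=cv2.INTER_CUBIC))
```

```text
[0.61517321 0.20129563 0.11266681] [382.98940257 257.96964905] [214.75474609 144.89426729]
pad [0.62049376 0.15459776 0.11266681] [363.33616648 248.41998709] [164.01699887 200.51992255]
pad [0.60985266 0.24799351 0.11266681] [403.82070901 268.09174465] [406.92425405 318.55046788]
[382.50973047 264.0565378 ]
```

View pics/s1.png

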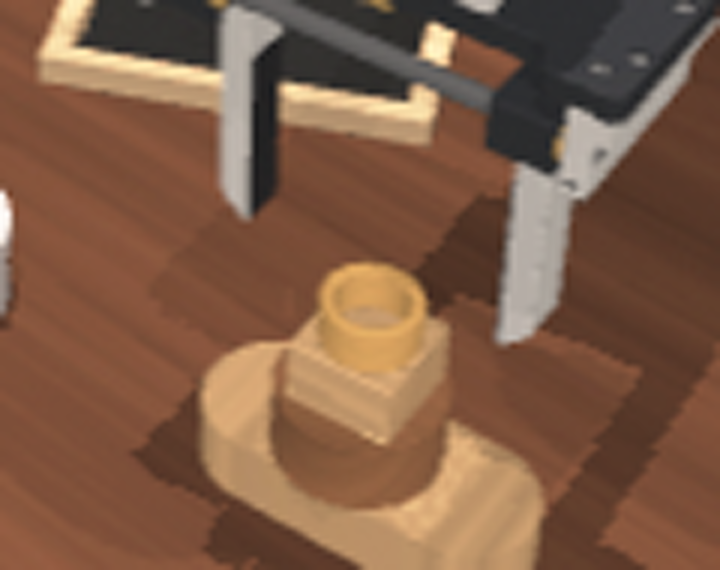

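The fingertips straddle the collar: left tip near crop (262,210), right near (500,340), ring centre near (373,302). I'll let the arm settle and check again.

Request:
send_rows --commands '[[[0, 0, 0], 0], [[0, 0, 0], 0], [[0, 0, 0], 0]]'

```text
time: 2.75
ee_pos: [0.6228, 0.2021, 0.1234]
tool_rot: [-180.0, -0.3, 6.4]
force: [-0.0, 0.8, 0.0]
grip_width: 0.0938
gripper_force: 0.0
```

Run:
```python
from h import *
o=get_obs(); print(o['ee_pos'],o['tool_rot'])
a=np.radians(6.5)
for s in(1,-1):
    X=o['ee_pos']+s*.047*np.array([np.sin(a),-np.cos(a),0]); print('pad',(proj('scene',X)-[320,215])*6)
cv2.imwrite('pics/s2.png',np.hstack([cv2.resize(camera('scene')[220:300,320:440,::-1],None,fx=5,fy=5,interpolation=cv2.INTER_CUBIC)]))
im=camera('scene')[250:285,365:402]; h=cv2.cvtColor(im,cv2.COLOR_RGB2HSV); print(h[15,:,:].tolist())
```

```text
[0.6228339  0.20208178 0.1234011 ] [-179.97877269   -0.28036491    6.44691666]
pad [248.10793216 189.58328106]
pad [493.71914979 308.61464517]
[[10, 142, 122], [10, 143, 127], [10, 140, 129], [10, 141, 119], [10, 139, 119], [10, 140, 120], [10, 139, 119], [12, 142, 124], [16, 144, 172], [17, 144, 219], [16, 144, 204], [17, 143, 187], [17, 143, 203], [16, 143, 212], [16, 144, 215], [16, 143, 216], [17, 142, 215], [17, 144, 213], [17, 143, 210], [16, 142, 206], [16, 144, 199], [16, 144, 190], [16, 143, 176], [16, 144, 181], [16, 145, 213], [16, 144, 199], [14, 142, 120], [9, 137, 78], [9, 134, 76], [10, 134, 74], [10, 138, 87], [10, 139, 108], [10, 138, 111], [10, 139, 117], [10, 140, 120], [10, 137, 106], [13, 42, 110]]
```

View pics/s2.png

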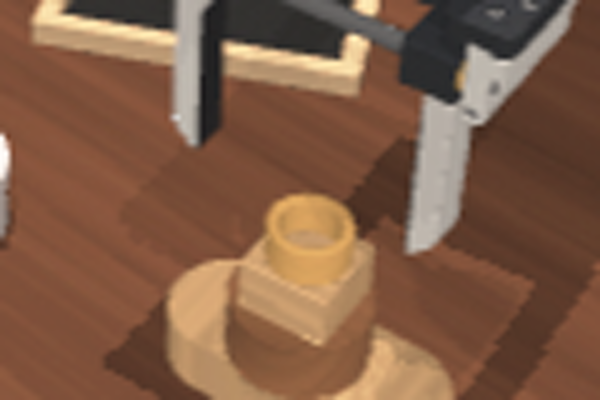

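Request:
send_rows --commands '[[[0, -0.001, 0.01], 0], [[0, -0.001, 0.02], 0], [[0, -0.001, 0.028], 0], [[0, -0.001, 0.031], 0], [[0, -0.001, 0.031], 0]]'

```text
time: 3.35
ee_pos: [0.62, 0.2028, 0.0879]
tool_rot: [180.0, 0.1, 6.5]
force: [0.4, 0.2, -0.4]
grip_width: 0.094
gripper_force: 0.0
```

Request:
send_rows --commands '[[[0, 0, 0], 0], [[0, 0, 0], 0], [[0, 0, 0], 0]]'

```text
time: 3.65
ee_pos: [0.6213, 0.2031, 0.09]
tool_rot: [-180.0, -0.1, 6.5]
force: [0.2, -0.2, 0.9]
grip_width: 0.0943
gripper_force: 0.0
```

Request:
send_rows --commands '[[[0, 0, 0.001], 0], [[0, 0, 0.001], 0], [[0, 0, 0.001], 0], [[0, 0, 0.001], 0], [[0, 0, 0.001], 0]]' --fingers -1 --newtons 12

```text
time: 4.15
ee_pos: [0.6209, 0.203, 0.0885]
tool_rot: [-180.0, -0.0, 6.5]
force: [-0.1, 0.0, -0.1]
grip_width: 0.0576
gripper_force: 0.0
```

Request:
send_rows --commands '[[[0, 0, 0], 0], [[0, 0, 0], 0], [[0, 0, 0], 0], [[0, 0, 0], 0], [[0, 0, 0], 0]]'

```text
time: 4.65
ee_pos: [0.6209, 0.203, 0.0885]
tool_rot: [180.0, -0.0, 6.5]
force: [0.0, 0.3, 0.3]
grip_width: 0.0366
gripper_force: 12.0
```

Request:
send_rows --commands '[[[0, 0, 0], 0], [[0, 0, 0], 0], [[0, 0, 0], 0]]'

```text
time: 4.95
ee_pos: [0.6209, 0.203, 0.0884]
tool_rot: [180.0, 0.0, 6.5]
force: [-0.3, -0.9, -0.6]
grip_width: 0.0366
gripper_force: 12.0
```

Request:
send_rows --commands '[[[0, 0, -0.02], 0], [[0, 0, -0.05], 0], [[0, 0, -0.06], 0], [[0, 0, -0.06], 0]]'

```text
time: 5.35
ee_pos: [0.6226, 0.2034, 0.1508]
tool_rot: [-180.0, -0.3, 6.5]
force: [-0.5, 0.3, 0.3]
grip_width: 0.0362
gripper_force: 12.0
```

Request:
send_rows --commands '[[[-0.03, -0.015, 0], 0], [[-0.07, -0.035, 0], 0], [[-0.11, -0.055, 0], 0], [[-0.15, -0.075, 0], 0], [[-0.19, -0.096, 0], 0]]'

```text
time: 5.85
ee_pos: [0.4184, 0.2767, 0.1465]
tool_rot: [180.0, 0.2, 6.4]
force: [0.7, 0.9, -0.5]
grip_width: 0.0365
gripper_force: 12.0
```

Request:
send_rows --commands '[[[-0.025, -0.013, 0], 0], [[-0.042, -0.0215, 0], 0], [[-0.042, -0.0215, 0], 0], [[-0.042, -0.0215, 0], 0], [[-0.042, -0.0215, 0], 0]]'

```text
time: 6.35
ee_pos: [0.3785, 0.2933, 0.1484]
tool_rot: [180.0, -0.0, 6.4]
force: [-1.1, 0.7, -0.9]
grip_width: 0.0363
gripper_force: 12.0
```

Run:
```python
from h import *
print(get_obs()['ee_pos'],get_obs()['tool_rot'])
print('board',ray('top',(185.7,236.9),.012),ray('scene',(475.7,255.9),.012))
print('tip',ray('top',(182.7,236.5),.038),ray('scene',(477.3,247.2),.038))
im=camera('scene'); a=im[200:275,430:530,::-1]; im=camera('top'); b=im[200:275,140:240,::-1]
cv2.imwrite('pics/s3.png',np.hstack([cv2.resize(x,None,fx=4,fy=4,interpolation=cv2.INTER_CUBIC) for x in(a,b)]))
```

```text
[0.37850092 0.29332162 0.14844815] [ 1.79991979e+02 -4.48797451e-02  6.40926165e+00]
board [0.37632243 0.29162125] [0.37666273 0.29598549]
tip [0.3761426  0.29210187] [0.37595769 0.29430152]
```

View pics/s3.png

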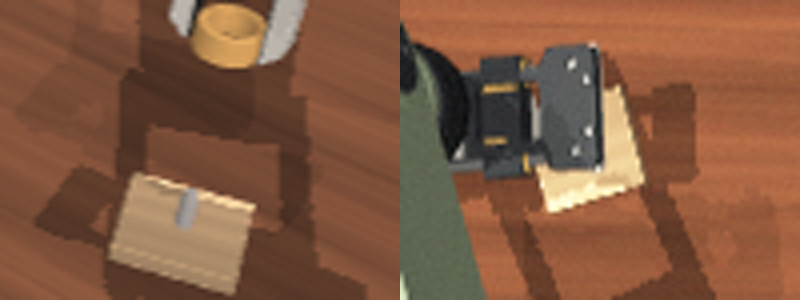

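The collar is held level above the board, and the pin shows below it at (188,208) in the left crop. Lowering it now.

Request:
send_rows --commands '[[[-0.002, 0, 0.03], 0], [[-0.002, 0, 0.06], 0], [[-0.002, 0, 0.085], 0], [[-0.002, 0, 0.085], 0], [[-0.002, 0, 0.085], 0]]'

```text
time: 6.95
ee_pos: [0.3757, 0.2931, 0.0635]
tool_rot: [180.0, 0.0, 6.4]
force: [0.1, 0.2, -0.6]
grip_width: 0.0364
gripper_force: 12.0
```

Request:
send_rows --commands '[[[0, 0, 0.01], 0], [[0, 0, 0.02], 0], [[0, 0, 0.03], 0], [[0, 0, 0.038], 0], [[0, 0, 0.045], 0]]'

```text
time: 7.45
ee_pos: [0.3748, 0.2932, 0.0176]
tool_rot: [180.0, 0.0, 6.5]
force: [0.4, 0.4, -1.0]
grip_width: 0.0364
gripper_force: 12.0
```

Request:
send_rows --commands '[[[0, 0, 0], 0], [[0, 0, 0], 0], [[0, 0, 0], 0], [[0, 0, 0], 0]]'

```text
time: 7.85
ee_pos: [0.3756, 0.2937, 0.0189]
tool_rot: [-180.0, -0.1, 6.5]
force: [-0.2, -0.3, -0.9]
grip_width: 0.0367
gripper_force: 12.0
```

Request:
send_rows --commands '[[[0, 0, 0.001], 0], [[0, 0, 0.002], 0], [[0, 0, 0.002], 0], [[0, 0, 0.002], 0]]'

```text
time: 8.25
ee_pos: [0.3751, 0.2934, 0.0164]
tool_rot: [-180.0, 0.0, 6.5]
force: [-0.4, 0.3, -0.8]
grip_width: 0.0365
gripper_force: 12.0
```

Request:
send_rows --commands '[[[0, 0, 0], 0], [[0, 0, 0], 0], [[0, 0, 0], 0], [[0, 0, 0], 0], [[0, 0, 0], 0]]' --fingers 0.2

```text
time: 8.75
ee_pos: [0.3752, 0.2934, 0.0165]
tool_rot: [-180.0, -0.0, 6.5]
force: [2.0, -0.7, -0.3]
grip_width: 0.0563
gripper_force: 0.0
```

Request:
send_rows --commands '[[[0, 0, -0.03], 0], [[0, 0, -0.07], 0], [[0, 0, -0.11], 0], [[0, 0, -0.13], 0], [[0, 0, -0.13], 0]]'

```text
time: 9.25
ee_pos: [0.3779, 0.2949, 0.1502]
tool_rot: [-179.8, -0.5, 6.5]
force: [0.8, -0.4, -1.2]
grip_width: 0.0563
gripper_force: 0.0
```

Request:
send_rows --commands '[[[0.04, 0.02, 0], 0], [[0.08, 0.04, 0], 0], [[0.12, 0.06, 0], 0], [[0.16, 0.08, 0], 0], [[0.19, 0.096, 0], 0]]' --fingers 1

```text
time: 9.75
ee_pos: [0.5758, 0.2179, 0.1438]
tool_rot: [180.0, 0.2, 6.4]
force: [-0.3, 1.6, 0.8]
grip_width: 0.0922
gripper_force: 0.0
```

Run:
```python
from h import *
print(get_obs()['ee_pos'],get_obs()['tool_rot'])
im=camera('scene'); c=im[215:275,430:530,::-1]; a=im[255:315,331:431,::-1]
im=camera('top'); b=im[120:180,170:270,::-1];d=im[205:265,140:240,::-1]
f=lambda x:cv2.resize(x,None,fx=4,fy=4,interpolation=cv2.INTER_CUBIC)
cv2.imwrite('pics/s4.png',np.vstack([np.hstack([f(a),f(b)]),np.hstack([f(c),f(d)])]))
```

```text
[0.57578739 0.21785165 0.14379573] [1.79969561e+02 1.66199771e-01 6.40551330e+00]
```

View pics/s4.png

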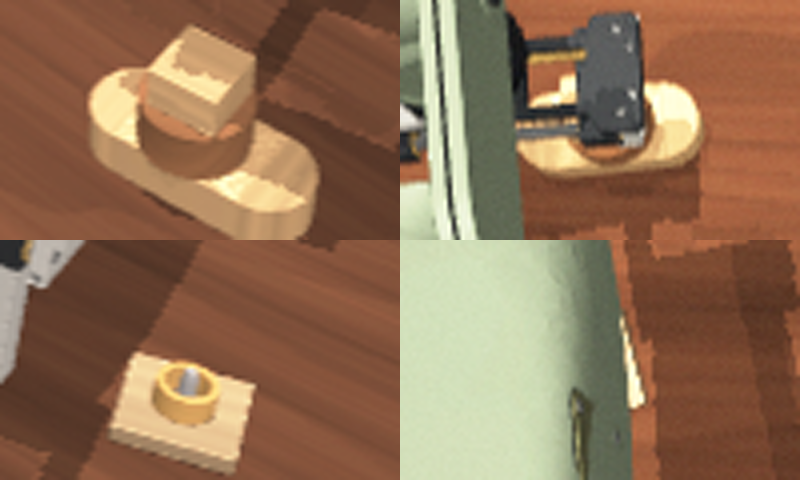

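The collar is seated on the pin: the ring is at crop (187,392) with the pin tip inside it. The square's top corners are at about (148,72), (190,27), (256,62), (215,103) in the top-left crop. Next is the square.

Request:
send_rows --commands '[[[0.03, 0.012, 0], 0], [[0.045, 0.02, 0.01], 0], [[0.045, 0.02, 0.03], 0], [[0.045, 0.02, 0.045], 0], [[0.045, 0.02, 0.045], 0]]'

```text
time: 10.35
ee_pos: [0.6174, 0.2044, 0.0965]
tool_rot: [180.0, 0.5, 6.5]
force: [-0.7, 0.0, -0.3]
grip_width: 0.094
gripper_force: 0.0
```

Request:
send_rows --commands '[[[0, 0, 0.01], 0], [[0, 0, 0.02], 0], [[0, 0, 0.031], 0], [[0, 0, 0.031], 0], [[0, 0, 0.031], 0]]'

```text
time: 10.85
ee_pos: [0.6214, 0.2046, 0.0701]
tool_rot: [180.0, 0.0, 6.5]
force: [0.2, 0.3, 0.0]
grip_width: 0.0939
gripper_force: 0.0
```

Request:
send_rows --commands '[[[0, 0, 0], 0], [[0, 0, 0], 0], [[0, 0, 0], 0], [[0, 0, 0], 0]]'

```text
time: 11.25
ee_pos: [0.622, 0.2046, 0.0709]
tool_rot: [-180.0, -0.0, 6.5]
force: [-0.4, -0.1, 0.1]
grip_width: 0.0938
gripper_force: 0.0
```

Request:
send_rows --commands '[[[0, 0, 0], 0], [[0, 0, 0], 0], [[0, 0, 0], 0], [[0, 0, 0], 0], [[0, 0, 0], 0]]' --fingers -1 --newtons 10

```text
time: 11.75
ee_pos: [0.6217, 0.2046, 0.0704]
tool_rot: [180.0, 0.0, 6.5]
force: [-0.2, -0.1, 0.4]
grip_width: 0.0575
gripper_force: 0.0
```

Request:
send_rows --commands '[[[0, 0, 0], 0], [[0, 0, 0], 0], [[0, 0, 0], 0], [[0, 0, 0], 0], [[0, 0, 0], 0]]'

```text
time: 12.25
ee_pos: [0.6217, 0.2045, 0.0704]
tool_rot: [180.0, 0.0, 6.5]
force: [0.3, -0.6, -0.0]
grip_width: 0.0399
gripper_force: 10.0
```

Request:
send_rows --commands '[[[0, 0, -0.01], 0], [[0, 0, -0.03], 0], [[0, 0, -0.06], 0], [[0, 0, -0.08], 0], [[0, 0, -0.08], 0]]'

```text
time: 12.75
ee_pos: [0.6248, 0.2053, 0.1557]
tool_rot: [-180.0, -0.5, 6.5]
force: [-0.6, 0.2, -0.1]
grip_width: 0.0398
gripper_force: 10.0
```

Request:
send_rows --commands '[[[-0.003, 0.03, 0], 0], [[-0.007, 0.075, 0], 0], [[-0.011, 0.123, 0], 0], [[-0.015, 0.17, 0], 0], [[-0.0185, 0.217, 0], 0]]'

```text
time: 13.25
ee_pos: [0.6267, -0.0146, 0.1492]
tool_rot: [-180.0, 0.1, 6.5]
force: [0.3, -0.4, -0.9]
grip_width: 0.0395
gripper_force: 10.0
```

Request:
send_rows --commands '[[[-0.004, 0.048, 0], 6], [[-0.008, 0.095, 0], 13], [[-0.012, 0.14, 0], 20], [[-0.016, 0.185, 0], 26.5], [[-0.0185, 0.217, 0], 26.5]]'

```text
time: 13.75
ee_pos: [0.6328, -0.2337, 0.1491]
tool_rot: [180.0, 0.1, -20.3]
force: [-0.1, 0.5, 0.8]
grip_width: 0.04
gripper_force: 10.0
```

Request:
send_rows --commands '[[[0, 0, 0.02], 0], [[0, 0, 0.05], 0], [[0, 0, 0.08], 0], [[0, 0, 0.09], 0], [[0, 0, 0.09], 0]]'

```text
time: 14.25
ee_pos: [0.6316, -0.2296, 0.0572]
tool_rot: [-180.0, 0.4, -20.0]
force: [1.0, -0.2, -0.4]
grip_width: 0.0397
gripper_force: 10.0
```

Request:
send_rows --commands '[[[0, 0, 0], 0], [[0, 0, 0], 0], [[0, 0, 0], 0], [[0, 0, 0], 0]]'

```text
time: 14.65
ee_pos: [0.6348, -0.2312, 0.062]
tool_rot: [180.0, -0.1, -20.0]
force: [0.4, 0.7, -0.5]
grip_width: 0.0398
gripper_force: 10.0
```

Run:
```python
from h import *
o=get_obs();print(o['ee_pos'],o['tool_rot'],proj('scene',[.634,-.231,.014]))
im=camera('scene'); a=im[170:230,200:300,::-1]
im=camera('top'); b=im[120:180,325:425,::-1]
f=lambda x:cv2.resize(x,None,fx=4,fy=4,interpolation=cv2.INTER_CUBIC)
cv2.imwrite('pics/s5.png',np.hstack([f(a),f(b)]))
```

```text
[ 0.63475738 -0.23116812  0.06196627] [ 1.79980256e+02 -1.41542945e-01 -2.00186818e+01] [250.23084493 211.60690297]
```

View pics/s5.png

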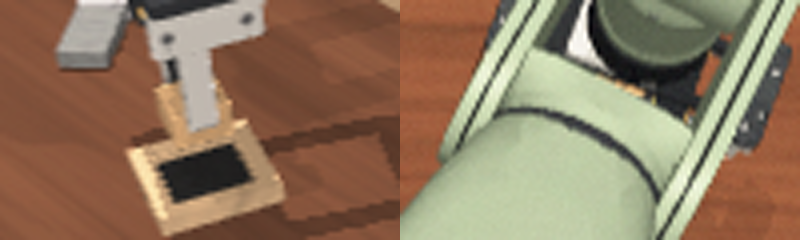

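The jig's top-face centre in the scene view is about (250.3,212), against a predicted (250.2,211.6), so the square is aligned and can go down.

Request:
send_rows --commands '[[[0, 0, 0.01], 0], [[0, 0, 0.02], 0], [[0, 0, 0.03], 0], [[0, 0, 0.038], 0], [[0, 0, 0.041], 0]]'

```text
time: 15.25
ee_pos: [0.6325, -0.2301, 0.0182]
tool_rot: [-180.0, 0.2, -20.0]
force: [-6.0, 2.1, 12.5]
grip_width: 0.0393
gripper_force: 10.0
```

Request:
send_rows --commands '[[[0, 0, 0], 0], [[0, 0, 0], 0], [[0, 0, 0], 0], [[0, 0, 0], 0]]'

```text
time: 15.65
ee_pos: [0.634, -0.2309, 0.0195]
tool_rot: [180.0, -0.0, -20.0]
force: [0.6, -0.1, -0.5]
grip_width: 0.0397
gripper_force: 10.0
```

Request:
send_rows --commands '[[[0, 0, 0], 0], [[0, 0, 0], 0], [[0, 0, 0], 0], [[0, 0, 0], 0], [[0, 0, 0], 0]]' --fingers 0.3

```text
time: 16.15
ee_pos: [0.6339, -0.2308, 0.0195]
tool_rot: [-180.0, -0.0, -20.0]
force: [-0.1, 0.2, 0.3]
grip_width: 0.0608
gripper_force: 0.0
```

Request:
send_rows --commands '[[[0, 0, -0.03], 0], [[0, 0, -0.07], 0], [[0, 0, -0.11], 0], [[0, 0, -0.13], 0], [[0, 0, -0.13], 0]]'

```text
time: 16.65
ee_pos: [0.6368, -0.2323, 0.1547]
tool_rot: [179.9, -0.5, -20.0]
force: [1.0, -0.1, 0.6]
grip_width: 0.0609
gripper_force: 0.0
```

Request:
send_rows --commands '[[[0, -0.04, 0], -7], [[0, -0.08, 0], -14], [[0, -0.12, 0], -20], [[0, -0.16, 0], -20], [[0, -0.2, 0], -20]]' --fingers 1

```text
time: 17.15
ee_pos: [0.7013, -0.0412, 0.1466]
tool_rot: [-180.0, 0.2, -0.0]
force: [1.0, 0.2, -0.6]
grip_width: 0.0939
gripper_force: 0.0
```

Run:
```python
from h import *
o=get_obs();print(o['ee_pos'],o['tool_rot'])
im=camera('scene'); np.save('s.npy',im); a=im[180:240,200:300,::-1]; d=im[255:315,331:431,::-1]
im=camera('top'); np.save('t.npy',im); b=im[120:180,325:425,::-1];c=im[120:180,170:270,::-1]
f=lambda x:cv2.resize(x,None,fx=4,fy=4,interpolation=cv2.INTER_CUBIC)
cv2.imwrite('pics/s6.png',np.vstack([np.hstack([f(a),f(b)]),np.hstack([f(d),f(c)])]))
```

```text
[ 0.70131926 -0.04123015  0.14664133] [-1.79961787e+02  2.24770397e-01 -4.07843191e-02]
```

View pics/s6.png

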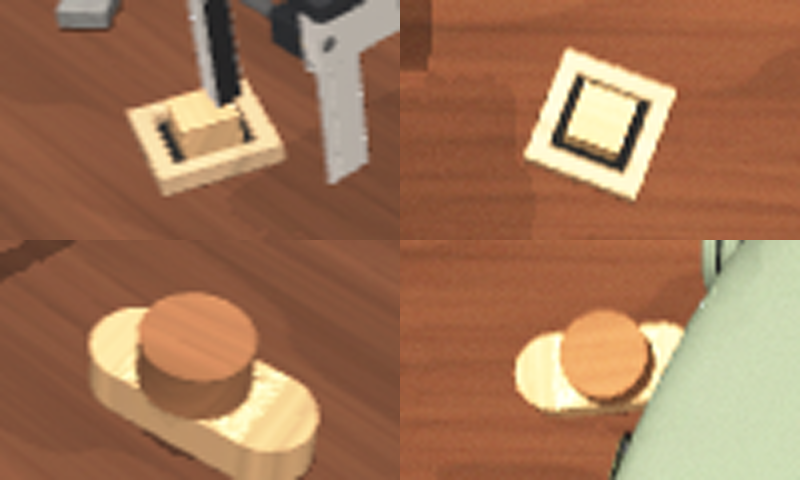

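The square lies flat in its pocket. The disc's top centre is at about (379.9,278.6) in the scene view and (220.6,147.9) in the top view.

Run:
```python
from h import *
print('disc',ray('top',(220.6,147.9),.058),ray('scene',(379.9,278.6),.058))
im=np.load('s.npy'); h=cv2.cvtColor(im,cv2.COLOR_RGB2HSV)
print('jig proj scene',proj('scene',[.345,-.280,.014]))
m=ply(im)|pale(im)
for nm,g in(('round',[.345+.045,-.280+.045,.014]),('long',[.452+.03,.009-.08,.014])):
    p=proj('scene',g)
    c=blob('scene',m,g); P=cv2.approxPolyDP(c,4,True).reshape(-1,2); print(nm,P.tolist(),np.round(plane('scene',P,.014),4).tolist())
```

```text
disc [0.62103941 0.19806188] [0.62084169 0.20159214]
jig proj scene [313.62041052 164.32125982]
round [[337, 163], [313, 153], [294, 163], [318, 159], [326, 163], [324, 169], [306, 170], [282, 186], [275, 184], [282, 225], [291, 220], [289, 193], [304, 184], [305, 177], [317, 179]] [[0.2891, -0.2301], [0.2955, -0.3336], [0.3816, -0.3328], [0.3121, -0.2933], [0.3127, -0.2563], [0.3429, -0.2356], [0.3849, -0.2733], [0.4941, -0.2612], [0.5013, -0.2848], [0.6126, -0.1237], [0.5829, -0.1218], [0.5041, -0.2188], [0.4429, -0.2206], [0.4147, -0.2463], [0.3979, -0.2112]]
long [[326, 228], [391, 238], [397, 213], [335, 203]] [[0.5436, -0.031], [0.462, 0.1142], [0.3705, 0.0652], [0.4497, -0.0877]]
```

Request:
send_rows --commands '[[[-0.014, -0.045, 0], 0], [[-0.03, -0.092, 0], 0], [[-0.046, -0.138, 0], 0], [[-0.062, -0.185, 0], 0], [[-0.076, -0.23, 0], 0]]'

```text
time: 17.75
ee_pos: [0.6244, 0.1877, 0.1473]
tool_rot: [180.0, 0.2, -0.1]
force: [0.0, -0.5, -0.4]
grip_width: 0.0941
gripper_force: 0.0
```

Request:
send_rows --commands '[[[-0.005, -0.0135, 0.01], 0], [[-0.005, -0.0135, 0.035], 0], [[-0.005, -0.0135, 0.06], 0], [[-0.005, -0.0135, 0.08], 0], [[-0.005, -0.0135, 0.08], 0]]'

```text
time: 18.25
ee_pos: [0.6173, 0.1984, 0.0636]
tool_rot: [179.9, 0.6, -0.1]
force: [0.4, -0.3, -0.2]
grip_width: 0.0939
gripper_force: 0.0
```

Request:
send_rows --commands '[[[0, 0, 0.008], 0], [[0, 0, 0.016], 0], [[0, 0, 0.024], 0], [[0, 0, 0.028], 0], [[0, 0, 0.028], 0]]'

```text
time: 18.75
ee_pos: [0.621, 0.2005, 0.0408]
tool_rot: [180.0, 0.1, -0.0]
force: [0.6, -0.5, 0.5]
grip_width: 0.0938
gripper_force: 0.0
```

Request:
send_rows --commands '[[[0, 0, 0], 0], [[0, 0, 0], 0], [[0, 0, 0], 0], [[0, 0, 0], 0]]'

```text
time: 19.15
ee_pos: [0.6218, 0.2007, 0.0419]
tool_rot: [-180.0, -0.0, -0.0]
force: [0.8, 0.5, -0.3]
grip_width: 0.0941
gripper_force: 0.0
```

Request:
send_rows --commands '[[[0, 0, 0], 0], [[0, 0, 0], 0], [[0, 0, 0], 0], [[0, 0, 0], 0], [[0, 0, 0], 0]]' --fingers -1 --newtons 12

```text
time: 19.65
ee_pos: [0.6215, 0.2006, 0.0414]
tool_rot: [180.0, 0.0, -0.0]
force: [0.1, -0.1, -0.7]
grip_width: 0.0614
gripper_force: 12.0
```

Request:
send_rows --commands '[[[0, 0, 0], 0], [[0, 0, 0], 0], [[0, 0, 0], 0]]'

```text
time: 19.95
ee_pos: [0.6215, 0.2006, 0.0414]
tool_rot: [180.0, 0.0, -0.0]
force: [-0.8, -0.4, 0.5]
grip_width: 0.0614
gripper_force: 12.0
```

Request:
send_rows --commands '[[[0, 0, -0.01], 0], [[0, 0, -0.03], 0], [[0, 0, -0.06], 0], [[0, 0, -0.085], 0], [[0, 0, -0.085], 0]]'

```text
time: 20.45
ee_pos: [0.6252, 0.2014, 0.1322]
tool_rot: [-179.9, -0.6, -0.0]
force: [0.0, -0.0, -0.4]
grip_width: 0.0614
gripper_force: 12.0
```

Request:
send_rows --commands '[[[-0.015, 0.026, 0], 0], [[-0.035, 0.06, 0], 0], [[-0.055, 0.095, 0], 0], [[-0.075, 0.13, 0], 0], [[-0.092, 0.16, 0], 0]]'

```text
time: 20.95
ee_pos: [0.5272, 0.0394, 0.125]
tool_rot: [180.0, 0.1, -0.0]
force: [-0.9, -0.3, -0.7]
grip_width: 0.0616
gripper_force: 12.0
```

Request:
send_rows --commands '[[[-0.02, 0.034, 0], 0], [[-0.04, 0.067, 0], 0], [[-0.06, 0.1, 0], 0], [[-0.08, 0.135, 0], 0], [[-0.096, 0.165, 0], 0]]'

```text
time: 21.45
ee_pos: [0.4313, -0.1252, 0.1253]
tool_rot: [-180.0, 0.1, -0.1]
force: [0.7, -0.1, -0.6]
grip_width: 0.0619
gripper_force: 12.0
```

Request:
send_rows --commands '[[[-0.02, 0.034, 0], 0], [[-0.04, 0.067, 0], 0], [[-0.06, 0.1, 0], 0], [[-0.078, 0.135, 0], 0], [[-0.0885, 0.1555, 0], 0]]'

```text
time: 21.95
ee_pos: [0.3429, -0.2813, 0.1256]
tool_rot: [-180.0, 0.1, -0.2]
force: [1.4, 0.2, -0.7]
grip_width: 0.0616
gripper_force: 12.0
```

Request:
send_rows --commands '[[[0, 0, 0.01], 0], [[0, 0, 0.03], 0], [[0, 0, 0.05], 0], [[0, 0, 0.062], 0], [[0, 0, 0.062], 0]]'

```text
time: 22.45
ee_pos: [0.3433, -0.2769, 0.0618]
tool_rot: [-179.7, 0.2, 0.0]
force: [-0.1, 0.5, -1.1]
grip_width: 0.0619
gripper_force: 12.0
```

Request:
send_rows --commands '[[[0, 0, 0], 0], [[0, 0, 0], 0], [[0, 0, 0], 0], [[0, 0, 0], 0]]'

```text
time: 22.85
ee_pos: [0.3453, -0.2802, 0.0652]
tool_rot: [179.9, -0.1, -0.0]
force: [0.7, -0.3, -0.7]
grip_width: 0.0616
gripper_force: 12.0
```

Run:
```python
from h import *
o=get_obs();print(o['ee_pos'],o['tool_rot'])
im=camera('scene'); a=im[120:190,265:365,::-1]
cv2.imwrite('pics/s7.png',cv2.resize(a,None,fx=6,fy=6,interpolation=cv2.INTER_CUBIC))
print((proj('scene',[.345,-.280,.014])-[265,120])*6)
im=camera('scene');np.save('s.npy',im)
im=camera('top');np.save('t.npy',im)
```

```text
[ 0.34526221 -0.28021835  0.06520928] [ 1.79925699e+02 -6.51736750e-02 -2.41662395e-02]
[291.7224631  265.92755892]
```

View pics/s7.png

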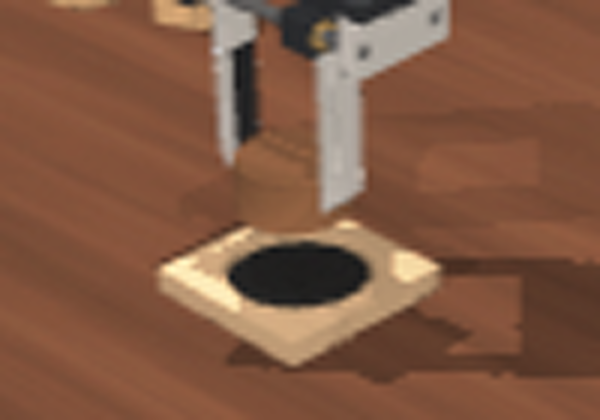

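The disc is held level over the round jig. The pocket centre, near crop (299,272), is within about 2 mm of the target, so I'll nudge and lower it.

Request:
send_rows --commands '[[[0, -0.0015, 0.01], 0], [[0, -0.0015, 0.02], 0], [[0, -0.0015, 0.03], 0], [[0, -0.0015, 0.038], 0], [[0, -0.0015, 0.042], 0]]'

```text
time: 23.5
ee_pos: [0.344, -0.2774, 0.0209]
tool_rot: [-179.9, 0.1, -0.0]
force: [-0.5, -0.6, -0.8]
grip_width: 0.0615
gripper_force: 12.0
```

Request:
send_rows --commands '[[[0, 0, 0], 0], [[0, 0, 0], 0], [[0, 0, 0.001], 0], [[0, 0, 0.002], 0], [[0, 0, 0.002], 0]]'

```text
time: 24.0
ee_pos: [0.3448, -0.2783, 0.0206]
tool_rot: [180.0, -0.0, -0.0]
force: [0.4, -0.2, -0.3]
grip_width: 0.0618
gripper_force: 12.0
```

Request:
send_rows --commands '[[[0, 0, 0], 0], [[0, 0, 0], 0], [[0, 0, 0], 0]]'

```text
time: 24.3
ee_pos: [0.3447, -0.2782, 0.0205]
tool_rot: [180.0, -0.0, -0.0]
force: [-0.1, 0.2, -1.4]
grip_width: 0.0617
gripper_force: 12.0
```

Request:
send_rows --commands '[[[0, 0, 0], 0], [[0, 0, 0], 0], [[0, 0, 0], 0], [[0, 0, 0], 0], [[0, 0, 0], 0]]' --fingers 0.8

```text
time: 24.8
ee_pos: [0.3447, -0.2782, 0.0205]
tool_rot: [180.0, 0.0, -0.0]
force: [0.0, 0.1, -0.3]
grip_width: 0.0844
gripper_force: 0.0
```

Request:
send_rows --commands '[[[0, 0, -0.03], 0], [[0, 0, -0.07], 0], [[0, 0, -0.11], 0], [[0, 0, -0.13], 0], [[0, 0, -0.13], 0]]' --fingers 1

```text
time: 25.3
ee_pos: [0.3468, -0.2805, 0.1541]
tool_rot: [179.6, -0.3, -0.0]
force: [0.3, -0.5, -0.7]
grip_width: 0.0942
gripper_force: 0.0
```

Run:
```python
from h import *
o=get_obs();print(o['ee_pos'],o['tool_rot'])
s=camera('scene'); t=camera('top')
for n,im in(('scene',s),('top',t)):
    m=ply(im)|pale(im); c=blob(n,m,[.621,.202,.028]); print(n,cv2.contourArea(c),rect(plane(n,c,.028)))
f=lambda x:cv2.resize(x[:,:,::-1],None,fx=4,fy=4,interpolation=cv2.INTER_CUBIC)
cv2.imwrite('pics/s8.png',np.vstack([np.hstack([f(s[255:315,331:431]),f(t[120:180,170:270])]),np.hstack([f(s[130:190,265:365]),f(t[225:285,340:440])])]))
```

```text
[ 0.34676973 -0.2805394   0.15407271] [ 1.79632498e+02 -3.11149732e-01 -2.32716762e-02]
scene 1567.0 (array([627.4, 209.2]), array([ 75.5, 139.4]), 6.6)
top 892.5 (array([617. , 201.8]), array([ 64.9, 133.7]), 7.1)
```

View pics/s8.png

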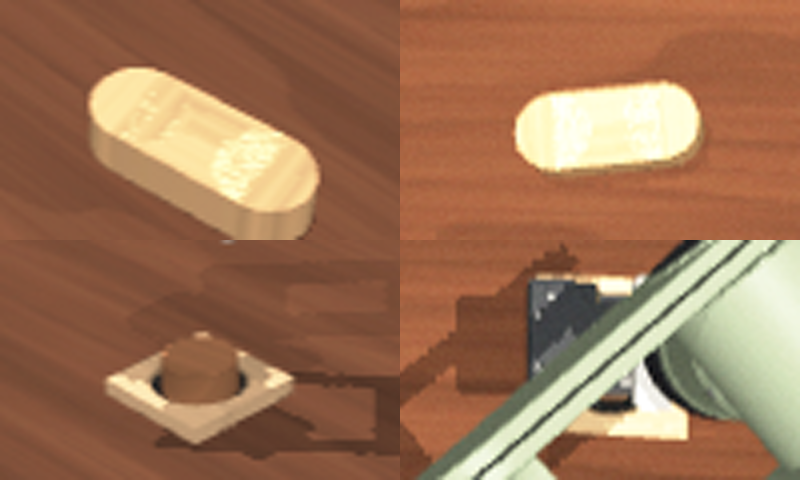

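The disc sits in the round pocket. The long blank is clear: its top face spans about (353–411, 272–308) in the scene view, and it's yawed about 7°. Next I'll turn the tool to yaw 97 and pick it up.

Request:
send_rows --commands '[[[0.018, -0.032, 0], -8], [[0.037, -0.064, 0], -16], [[0.055, -0.096, 0], -24], [[0.074, -0.128, 0], -32], [[0.092, -0.16, 0], -40]]'

```text
time: 25.9
ee_pos: [0.4357, -0.1161, 0.1478]
tool_rot: [-179.7, 0.1, 40.3]
force: [0.8, -0.3, -0.0]
grip_width: 0.0939
gripper_force: 0.0
```

Request:
send_rows --commands '[[[0.035, -0.0127, 0], -8], [[0.07, -0.0255, 0], -16], [[0.104, -0.038, 0], -24], [[0.139, -0.051, 0], -32], [[0.1736, -0.0637, 0], -40]]'

```text
time: 26.4
ee_pos: [0.5275, 0.0437, 0.1473]
tool_rot: [-179.7, 0.0, 80.3]
force: [0.1, 0.1, 0.4]
grip_width: 0.0938
gripper_force: 0.0
```

Request:
send_rows --commands '[[[0.035, 0.0125, 0], -6], [[0.07, 0.025, 0], -12], [[0.105, 0.038, 0], -17], [[0.14, 0.051, 0], -17], [[0.174, 0.063, 0], -17]]'

```text
time: 26.9
ee_pos: [0.62, 0.2035, 0.1467]
tool_rot: [-179.7, 0.0, 97.0]
force: [0.3, 0.0, 0.2]
grip_width: 0.094
gripper_force: 0.0
```

Request:
send_rows --commands '[[[0, 0, 0.03], 0], [[0, 0, 0.06], 0], [[0, 0, 0.08], 0], [[0, 0, 0.08], 0], [[0, 0, 0.08], 0]]'

```text
time: 27.4
ee_pos: [0.6197, 0.2021, 0.0681]
tool_rot: [-179.7, 0.0, 97.0]
force: [0.2, -0.2, -0.1]
grip_width: 0.0938
gripper_force: 0.0
```

Request:
send_rows --commands '[[[0, 0, 0], 0], [[0, 0, 0], 0], [[0, 0, 0], 0], [[0, 0, 0], 0]]'

```text
time: 27.8
ee_pos: [0.6219, 0.2025, 0.0715]
tool_rot: [179.9, -0.0, 97.0]
force: [0.7, 0.5, 0.6]
grip_width: 0.0939
gripper_force: 0.0
```

Run:
```python
from h import *
o=get_obs();print(o['ee_pos'],o['tool_rot'])
print('handle',ray('top',(221.5,150.6),.028),ray('scene',(381.6,289.6),.028))
s=camera('scene')
cv2.imwrite('pics/s9.png',cv2.resize(s[225:325,325:445,::-1],None,fx=5,fy=5,interpolation=cv2.INTER_CUBIC))
```

```text
[0.62188841 0.20250442 0.07150678] [ 1.79901904e+02 -6.77187175e-03  9.69669562e+01]
handle [0.62075545 0.20202072] [0.6197619  0.20726372]
```

View pics/s9.png

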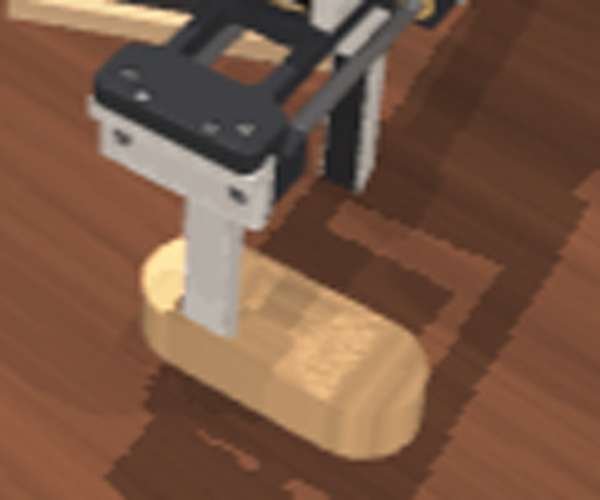

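The fingers straddle the blank's width above its middle, so I'll go down and grip it.

Request:
send_rows --commands '[[[0.0015, 0, 0.02], 0], [[0.0015, 0, 0.035], 0], [[0.0015, 0, 0.048], 0], [[0.0015, 0, 0.056], 0], [[0.0015, 0, 0.056], 0]]'

```text
time: 28.35
ee_pos: [0.6196, 0.2035, 0.0124]
tool_rot: [-179.8, 0.0, 97.0]
force: [-1.1, -0.7, 1.4]
grip_width: 0.0938
gripper_force: 0.0
```

Request:
send_rows --commands '[[[0, 0, 0], 0], [[0, 0, 0], 0], [[0, 0, 0], 0], [[0, 0, 0], 0]]'

```text
time: 28.75
ee_pos: [0.6217, 0.204, 0.0152]
tool_rot: [179.9, -0.0, 97.0]
force: [1.0, -0.2, 0.5]
grip_width: 0.0939
gripper_force: 0.0
```

Request:
send_rows --commands '[[[0, 0, 0], 0], [[0, 0, 0], 0], [[0, 0, 0], 0], [[0, 0, 0], 0], [[0, 0, 0], 0]]' --fingers -1 --newtons 20

```text
time: 29.25
ee_pos: [0.6208, 0.2039, 0.0144]
tool_rot: [-180.0, 0.0, 97.0]
force: [-1.9, -0.4, 1.5]
grip_width: 0.0575
gripper_force: 0.9
```

Request:
send_rows --commands '[[[0, 0, 0], 0], [[0, 0, 0], 0], [[0, 0, 0], 0], [[0, 0, 0], 0]]'

```text
time: 29.65
ee_pos: [0.6207, 0.2039, 0.0143]
tool_rot: [-179.9, 0.0, 97.0]
force: [-2.2, -1.4, 1.6]
grip_width: 0.0541
gripper_force: 20.0
```

Request:
send_rows --commands '[[[0, 0, -0.01], 0], [[0, 0, -0.03], 0], [[0, 0, -0.06], 0], [[0, 0, -0.09], 0], [[0, 0, -0.09], 0]]'

```text
time: 30.15
ee_pos: [0.6261, 0.2049, 0.1108]
tool_rot: [179.3, -0.0, 97.0]
force: [0.4, -0.7, -0.5]
grip_width: 0.0537
gripper_force: 20.0
```

Request:
send_rows --commands '[[[-0.01, -0.01, 0], 0], [[-0.025, -0.028, 0], 0], [[-0.045, -0.05, 0], 0], [[-0.066, -0.073, 0], 0], [[-0.086, -0.096, 0], 0]]'

```text
time: 30.65
ee_pos: [0.5348, 0.106, 0.1028]
tool_rot: [-179.9, 0.0, 97.0]
force: [1.3, -0.4, -1.4]
grip_width: 0.0538
gripper_force: 20.0
```

Request:
send_rows --commands '[[[-0.02, -0.023, 0], -5], [[-0.041, -0.045, 0], -10], [[-0.06, -0.067, 0], -15], [[-0.077, -0.085, 0], -19], [[-0.0863, -0.0956, 0], -21]]'

```text
time: 31.15
ee_pos: [0.4498, 0.0086, 0.103]
tool_rot: [-179.9, -0.0, 118.0]
force: [-0.4, 0.9, -1.2]
grip_width: 0.0538
gripper_force: 20.0
```

Request:
send_rows --commands '[[[0, 0, 0.01], 0], [[0, 0, 0.03], 0], [[0, 0, 0.04], 0], [[0, 0, 0.04], 0], [[0, 0, 0.04], 0]]'

```text
time: 31.65
ee_pos: [0.4518, 0.01, 0.0639]
tool_rot: [-180.0, -0.0, 118.0]
force: [0.5, 0.1, -1.4]
grip_width: 0.0539
gripper_force: 20.0
```

Request:
send_rows --commands '[[[0, 0, 0], 0], [[0, 0, 0], 0], [[0, 0, 0], 0], [[0, 0, 0], 0]]'

```text
time: 32.05
ee_pos: [0.4522, 0.0096, 0.0649]
tool_rot: [180.0, 0.0, 118.0]
force: [-0.0, -1.0, -0.8]
grip_width: 0.0539
gripper_force: 20.0
```

Run:
```python
from h import *
o=get_obs();print(o['ee_pos'],o['tool_rot'])
s=camera('scene')
cv2.imwrite('pics/s10.png',cv2.resize(s[170:250,305:425,::-1],None,fx=5,fy=5,interpolation=cv2.INTER_CUBIC))
```

```text
[0.45221233 0.00961522 0.06487767] [1.79956520e+02 3.48181543e-02 1.17973707e+02]
```

View pics/s10.png

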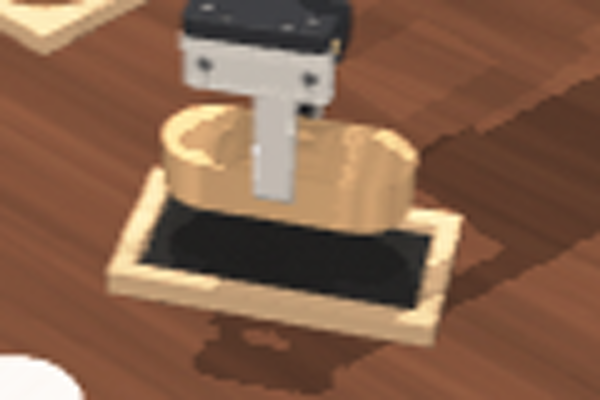

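The blank is parallel to the pocket and centred over it: blank centre is near crop u 290, jig centre near 289. Lowering it.

Request:
send_rows --commands '[[[0, 0, 0.01], 0], [[0, 0, 0.02], 0], [[0, 0, 0.03], 0], [[0, 0, 0.038], 0], [[0, 0, 0.042], 0]]'

```text
time: 32.6
ee_pos: [0.4507, 0.0098, 0.0209]
tool_rot: [-179.9, -0.1, 118.0]
force: [0.2, -0.3, -1.4]
grip_width: 0.0532
gripper_force: 20.0
```

Request:
send_rows --commands '[[[0, 0, 0], 0], [[0, 0, 0], 0], [[0, 0, 0.001], 0], [[0, 0, 0.002], 0], [[0, 0, 0.002], 0]]'

```text
time: 33.1
ee_pos: [0.452, 0.0097, 0.0206]
tool_rot: [180.0, 0.0, 118.0]
force: [-0.2, 0.6, -2.0]
grip_width: 0.0535
gripper_force: 20.0
```

Request:
send_rows --commands '[[[0, 0, 0], 0], [[0, 0, 0], 0], [[0, 0, 0], 0]]'

```text
time: 33.4
ee_pos: [0.4519, 0.0096, 0.0205]
tool_rot: [180.0, 0.0, 118.0]
force: [1.3, -0.4, -2.2]
grip_width: 0.0541
gripper_force: 20.0
```

Request:
send_rows --commands '[[[0, 0, 0], 0], [[0, 0, 0], 0], [[0, 0, 0], 0], [[0, 0, 0], 0], [[0, 0, 0], 0]]' --fingers 0.7

```text
time: 33.9
ee_pos: [0.4519, 0.0096, 0.0205]
tool_rot: [180.0, 0.0, 118.0]
force: [0.1, 0.3, 0.2]
grip_width: 0.0796
gripper_force: 0.0
```

Request:
send_rows --commands '[[[0, 0, -0.02], 0], [[0, 0, -0.05], 0], [[0, 0, -0.09], 0], [[0, 0, -0.13], 0], [[0, 0, -0.16], 0]]'

```text
time: 34.4
ee_pos: [0.4526, 0.0095, 0.1831]
tool_rot: [179.9, 0.1, 118.0]
force: [0.1, 0.2, -0.4]
grip_width: 0.0798
gripper_force: 0.0
```

Request:
send_rows --commands '[[[-0.03, 0, -0.03], 0], [[-0.07, 0, -0.05], 0], [[-0.1, 0, -0.05], 0], [[-0.1, 0, -0.05], 0], [[-0.1, 0, -0.05], 0]]'

```text
time: 34.9
ee_pos: [0.4982, -0.0787, 0.2299]
tool_rot: [-180.0, -0.1, 117.9]
force: [-0.4, 0.6, -1.1]
grip_width: 0.08
gripper_force: 0.0
```

Request:
send_rows --commands '[[[0, 0, 0], 0], [[0, 0, 0], 0], [[0, 0, 0], 0], [[0, 0, 0], 0], [[0, 0, 0], 0]]'

```text
time: 35.4
ee_pos: [0.4986, -0.0783, 0.2305]
tool_rot: [-180.0, -0.0, 118.0]
force: [0.4, 0.1, -0.1]
grip_width: 0.0799
gripper_force: 0.0
```

Run:
```python
from h import *
s=camera('scene')
cv2.imwrite('pics/s11.png',cv2.resize(s[130:290,210:510,::-1],None,fx=2.6,fy=2.6,interpolation=cv2.INTER_CUBIC))
```

```text
(no output)
```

View pics/s11.png

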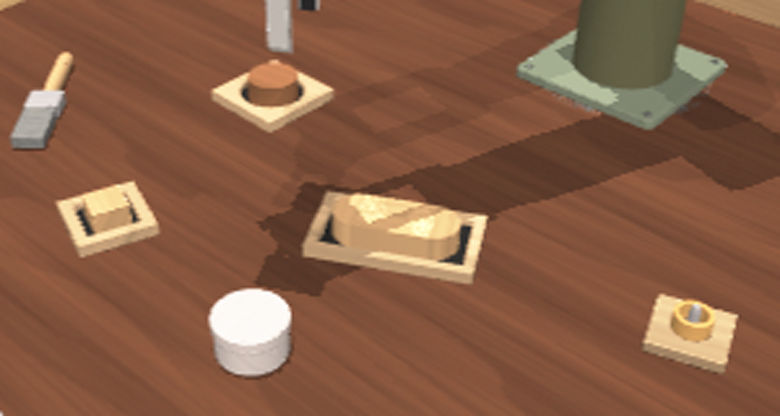

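All four parts sit flat in their places: collar at crop (693,320), square (107,210), disc (273,85), long blank (397,225). The tin and brush haven't been touched.

```bash
python3 -c "
from cell import ctrl
print(ctrl.job_done())"
```

```text
the job is handed in; nothing more can be done
None
```

I handed the job in at about 35 s: the collar is on its pin and the square, round and long blanks lie flat in their own pockets. All are released and the tin and brush were left alone, judging by the final picture; the hand-in returned no verdict.

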